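Scan a bottle, bottom its screw cap, back it off a quarter turn and hold it

ROBOT

A 7-joint arm with a two-finger parallel gripper is mounted at the origin on a cart in front of the work surface, level with it; the furniture and walls round the work are solid. World frame = base frame: x ahead of the robot, y to its left, z up, the work surface at z = 0. Lengths are in m, angles in rad, forces in N, time in s.
With the tool pointing down it reaches from about 0.35 to 0.9 m from the base axis. Payload 8.1 kg.
Tool frame: the origin (TCP) lies midway between the tips of the shut fingers; the grasp point (between the pads) lies arm.grasp_offset behind it (arm.grasp_offset is the distance from the TCP to the grasp point, in m); z points along the fingers, y is the line along which they close (so a half turn about z gives the same grasp; the last joint's range is limited). The gripper opens to 92 mm and grips with 3 to 60 N. Pads are 19 mm wide; open, the fingers measure 130 mm over their backs; the gripper's body (75 mm by 190 mm) begins 47 mm behind the grasp point.
Start: joints at [1.172, 0.434, 0.025, 1.573, -0.012, 1.134, -0.075], TCP at [0.182, -0.598, 0.227] pointing down, gripper open.
Joint ranges: [-2.62, 2.62], [-0.44, 2.09], [-1.27, 1.32], [0.08, 2.57], [-1.32, 4.46], [0.12, 2], [-2.74, 2.74]. Speed limits (rad/s): [2.22, 2.22, 3.01, 3.01, 3.14, 3.14, 3.14].

INTERFACE

Orientations are given as a rotation vector (axis times angle).
In Python, from cell import observe, imaging, arm gives the robot as it stands.
- The arm moves only by the tool apply_moves, never from a script. Its argument "commands" is a list of rows, each a list of 5 numbers: the opening in per cent of the stroke, from 0 (shut) to 100 (fully open), then the shift along the world's x, y, z in units of 0.06 m (1.0 is 0.06 m), then the turn about the world's z in units of 0.5 rad (1.0 is 0.5 rad). A call has 1 to 12 rows; each row shifts and turns the commanded pose from where the row before left it; what a row does not reach is not made up. A row lasts 1/8 s, in which the tool goes at most 62.5 mm and 10.7 degrees, less where a joint would pass 70% of its speed; a pose out of reach is approached as far as the arm can. A call with a number of a shift or a turn outside -1 to 1 is refused whole. A call with a gripper value outside its range is refused whole. The fingers move at their own pace and stop on an object; "newtons" is the grip in N (left out, the last holds). Time passes only in rows, so rows that do not move let the fingers close. It gives the time, the measured TCP pose, the force, the opening and the grip force at its end, in the units of the state.
- observe(): the state, without advancing time (a new reading comes with each control period).
- imaging.get_image(name): name is "side" or "top"; returns (picture, depth): 384x512x3 uint8, red, green, blue; 384x512 float32, m along the optical axis (not along the pixel's ray), 0 where there is no reading.
- imaging.camera_params(name): a dict with "camera_matrix" (3x3 intrinsics, pixels), "origin" and "rotation" of the camera in the world. Camera axes: x right, y up, looking along -z (the intrinsics and any distortion apply to the point x, -y, -z); pixel columns grow to the right and rows downward; lengths in m; the calibration is good to about 2 mm. A picture is of the moment at which its call begins. camera_params takes no time and is no camera call.
- arm.sign_off(): hands the job in; it is judged then, once.
The state is a dict: "clock": time; "joints": joint angles; "dq": joint speeds; "joint_efforts": joint torques, N m; "position": TCP position; "ee_rot": TCP orientation; "force": force on the tool from outside, world axes, zero at the start; "ft_torque": the same for the moment, N m; "width": opening from 0.0 (shut) to 1.0 (fully open); "gripper_force": force on a finger pad.
Only numpy, scipy, OpenCV 4.12 (cv2) and the standard library are available. Lean on these libraries where they do the work, as an engineer would, in place of code of your own. Each camera call takes 0.05 s, during which the arm holds its last target. There are 200 camera calls.

TASK

The amber bottle in the clamp stand is going into the ultrasonic bath to be degassed: take the hand scanner out of its desk holder, aim it squarely at the barcode on the bottle from about ten centimetres, hold it steady there for two seconds, and stand it back in its holder. Then screw the bottle's red cap down clockwise until it bottoms out, and back it off a quarter turn so that the gas can escape. Finish while still gripping the cap at that setting, ready for it to be taped, and leave the other things on the bench where they are.

Things in the scene. Friction and masses are not known exactly. Their poses are not given: they have to be found in the camera images.
- bottle_stand: Fixed grey base plate (12 mm thick, -60 to +112 mm along x, 65 mm either side) with a clamp that holds an amber glass bottle, 86 mm diameter, 176 mm tall, foot 12 mm up, so that it cannot turn. Origin on the bench under the bottle's axis. The white label with the barcode faces -x; the clamp's rod (146 mm high) and screw are behind the bottle, up to 114 mm along +x.
- barcode (a point): Centre of the barcode, on the bottle's surface 98 mm above the bench, 44 mm from the bottle's axis towards -x of bottle_stand. The barcode is about 37 mm wide and 24 mm high; the axes are those of bottle_stand, so the label faces -x.
- red_cap: Ribbed red screw cap on the bottle, 54 mm diameter, 27 mm high, standing open on its thread. Origin: centre of its underside, 167.5 mm above the bench when bottomed; it sinks 4 mm a turn, and this frame does not turn with it. Grip it from above across its diameter; the bottle's shoulder begins 14 mm below its underside. It drags with about 0.08 N m and stays where it is left.
- cap_turn (a joint): Turn of the red cap in rad: 0 when it is bottomed out (a hard stop), growing as it is unscrewed anticlockwise seen from above; it starts between 2.6 and 4.6, and 6.2 is the most it can open. A quarter turn off the bottom reads 1.57.
- scanner: Loose cordless hand scanner, 0.16 kg, upright in its holder: black handle 32 x 28 mm in section tapering in its lowest 14 mm to a foot 24 x 20 mm, below a grey head 74 mm (x, from -30 to +44) x 48 mm (y) x 36 mm whose underside is 56 mm and top 92 mm above the origin. Origin: centre of the handle's foot; z up the handle, x the way it looks.
- scanner_grip (a point): Point in the middle of the scanner's head, 4 mm ahead of the handle's axis and 74 mm above its foot, where the head (48 mm wide along the scanner's y) can be gripped from above; axes those of the scanner.
- scan_window (a point): Centre of the scanner's reading window at the front of its head, 46 mm ahead of the handle's axis and 74 mm above its foot. It looks along its x axis (the scanner's x).
- scanner_holder: Fixed desk holder: black foot 110 x 96 x 8 mm and on it a grey block 58 x 54 mm, its top 48 mm above the bench, with an upright socket 39 x 35 mm (x by y) open at the top, slightly chamfered, its floor 8 mm above the bench. Origin on the bench under the socket's axis. The scanner stands in it with its origin 8 mm above this one, axes parallel.
- column_oven: Obstacle: a tall fixed instrument (column oven), 418 mm (x) x 364 mm (y) x 430 mm high, at the back left of the work; origin at the centre of its underside, its front faces -x of its frame. Its near right corner juts towards the robot beside the bottle: swing past it with room to spare.
- tape_roll: Bystander: a roll of tape lying flat, 78 mm across, 19 mm high; origin at the centre of its underside.
- pp_beaker: Bystander: a plastic beaker, 69 mm across, 99 mm high; origin at the centre of its underside.
- erlenmeyer: Bystander: a conical flask, 64 mm across, 104 mm high; origin at the centre of its underside.
- marker_black: Bystander: a marker pen lying on the bench, 126 mm long, 14 mm high; origin under its middle.

How it is judged:
On the way, in this order (a step that is already met when the one before it is completed fails the run):
1. the held scanner is aimed squarely at the barcode and kept steady for one second (x of barcode in the frame of scan_window between 0.05 and 0.16 m and y of barcode in the frame of scan_window between -0.02 and 0.02 m and z of barcode in the frame of scan_window between -0.02 and 0.02 m and distance between scanner and scanner_holder above 0.04 m and angle between the x axis of scanner and the x axis of bottle_stand, either way round below 0.4 rad and linear speed of scanner below 0.03 m/s and angular speed of scanner below 0.25 rad/s and contact force between the fingers and scanner above 0.5 N), for 1 s.
2. the scanner stands in its holder again, let go (horizontal distance between scanner and scanner_holder below 0.012 m and z of scanner in the frame of scanner_holder between 0 and 0.018 m and angle between scanner's own z axis and vertical below 0.2 rad and contact force between the fingers and scanner below 0.2 N), for 0.2 s.
3. the red cap is screwed down until it bottoms out (value of joint cap_turn below 0.08 rad), for 0.1 s.
At the end, for the whole second after the job is handed in: The red cap stands 1.27 to 1.87 rad open from its bottom stop, at rest, gripped by the fingers with over 2 N; the scanner, let go, stands upright (0.2 rad) in its holder, within 12 mm of the socket's axis and fully down (its origin under 18 mm above the holder's) (all of step 2 and value of joint cap_turn between 1.27 and 1.87 rad and velocity of joint cap_turn between -0.1 and 0.1 rad/s and contact force between the fingers and red_cap above 2 N); the arm keeps its last pose, push and grip.
It fails at once if the roll of tape is displaced by more than 25 mm (distance of tape_roll from where it was at the start of the episode above 0.025 m).
It fails at once if the plastic beaker is displaced by more than 25 mm (distance of pp_beaker from where it was at the start of the episode above 0.025 m).
It fails at once if the conical flask is displaced by more than 25 mm (distance of erlenmeyer from where it was at the start of the episode above 0.025 m).
It fails at once if the marker pen is displaced by more than 25 mm (distance of marker_black from where it was at the start of the episode above 0.025 m).
It also fails if it takes over 67 s, if anything falls off the work surface, if the arm or the gripper's body presses on something with over 40 N, if the wrist force passes 120 N, or if a joint passes its speed limit or range.

## Working session

There is one attempt and no reset: what is moved stays moved. The work goes in short steps, Python scripts to look and compute and a tool call to move; the robot and the scene stay as the last step left them, time stands still between calls to the robot, and variables do not carry over. Pictures are saved under pics/ and viewed, at most 10 in all, crops included, and the job is handed in when it is done.

Besides the shell and the picture viewer there is one more tool, called after "Request:" as a command line: name --pt "numbers of a row" for each row, then --argument value for the rest. apply_moves: Moves the arm, as the interface text tells. Its arguments: {"type":"object","properties":{"commands":{"type":"array"},"newtons":{"type":"number"}},"required":["commands"]}

```bash
mkdir -p pics
cat > h.py <<'E'
import numpy as np, cv2
from cell import observe, imaging, arm
def grab(n):
    p,d=imaging.get_image(n); np.savez(f'{n}.npz',p=p,d=d); return p,d
def world(n,d):
    c=imaging.camera_params(n);K=np.array(c["camera_matrix"]);R=np.array(c["rotation"])
    if R.shape!=(3,3): R=cv2.Rodrigues(R)[0]
    v,u=np.indices(d.shape)
    P=np.stack([(u-K[0,2])/K[0,0]*d,-(v-K[1,2])/K[1,1]*d,-d],-1)
    return P@R.T+np.array(c["origin"])
def save(p,f,crop=None,s=1.5):
    if crop: r0,r1,c0,c1=crop;p=p[r0:r1,c0:c1]
    cv2.imwrite('pics/'+f,cv2.resize(p,None,fx=s,fy=s,interpolation=cv2.INTER_CUBIC)[:,:,::-1])
E
python3 - <<'E'
from h import *
for n in('side','top'):
    p,d=grab(n);save(p,n+'0.png');c=imaging.camera_params(n);print(n,c)
o=observe();print(o,arm.grasp_offset)
E
```

```text
side {'camera_matrix': array([[384.73516369,   0.        , 258.12130067],
       [  0.        , 384.73516369, 192.91336335],
       [  0.        ,   0.        ,   1.        ]]), 'origin': array([ 0.47469715, -1.1216365 ,  0.68236926]), 'rotation': array([ 1.01232028, -0.07148841, -0.10265572])}
top {'camera_matrix': array([[425.26899451,   0.        , 261.08870411],
       [  0.        , 425.26899451, 196.00278777],
       [  0.        ,   0.        ,   1.        ]]), 'origin': array([ 0.40506092, -0.24449081,  1.17329392]), 'rotation': array([ 0.10907548, -0.149969  , -1.53946161])}
{'clock': 0.1, 'joints': array([ 1.17243306,  0.43517508,  0.02498395,  1.57398576, -0.01162327,
        1.13399651, -0.07508737]), 'dq': array([-0.000613  , -0.00105419, -0.00107503, -0.00268298,  0.00169672,
       -0.00213488,  0.00062127]), 'joint_efforts': array([ 3.16203630e-03, -6.69131899e+01,  9.87872109e-01, -3.15147829e+01,
       -6.05272455e-02,  3.73633672e-02, -6.74642848e-06]), 'position': array([ 0.18198959, -0.59744759,  0.2260179 ]), 'ee_rot': array([-3.10595329e+00, -4.62570872e-01,  5.02868416e-04]), 'force': array([ 0.28309951, -0.30632082,  0.09501227]), 'ft_torque': array([-0.04493429, -0.04710516, -0.02818301]), 'gripper_force': 0.0, 'width': 0.9980430086265609} 0.0188
```

View pics/side0.png

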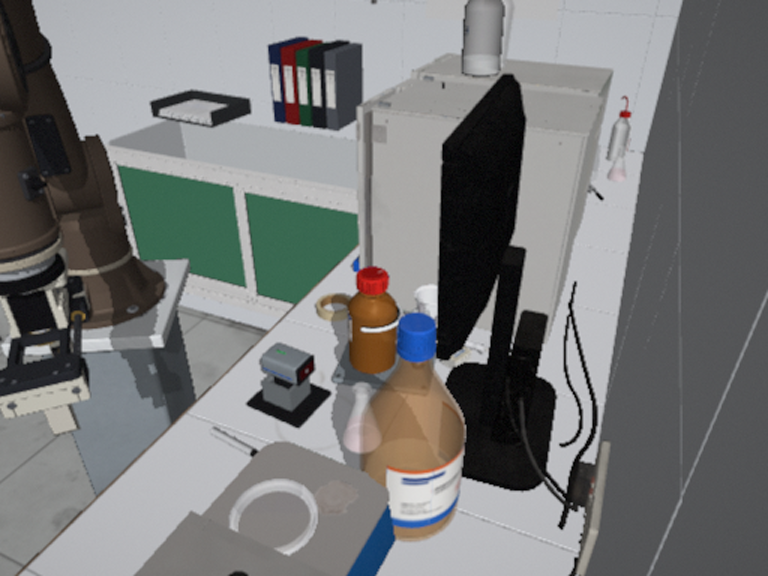

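View pics/top0.png

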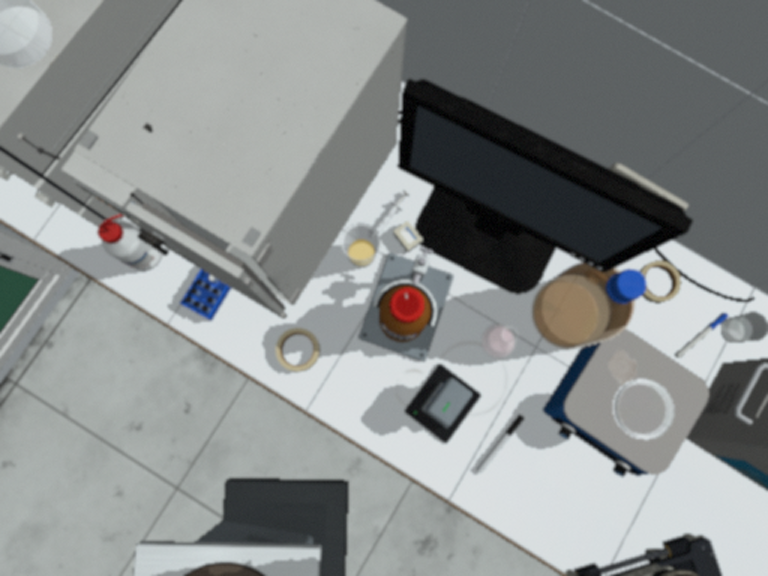

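The side view shows the scanner head at about (287,362)/1.5 px and the red cap at (372,278)/1.5. The top view shows the cap at (407,303)/1.5, the scanner at (446,402)/1.5, and the holder foot as a rotated dark square around it.

Run:
```python
from h import *
z=np.load('top.npz');p,d=z['p'],z['d'];W=world('top',d);np.set_printoptions(precision=4,suppress=True)
# cap
hsv=cv2.cvtColor(p,cv2.COLOR_RGB2HSV)
m=((hsv[...,0]<8)|(hsv[...,0]>172))&(hsv[...,1]>170)&(hsv[...,2]>90)
m[:, :200]=0
w=W[m&(W[...,2]>.17)&(W[...,2]<.23)];print('cap',len(w),np.median(w,0),w.min(0),w.max(0))
top=w[w[:,2]>np.percentile(w[:,2],60)-.003]
print('captop',(top.max(0)+top.min(0))/2,np.ptp(top,axis=0))
def rect(sel,name):
    q=W[sel];xy=q[:,:2].astype(np.float32)
    r=cv2.minAreaRect(xy*1000);print(name,len(q),r,np.median(q[:,2]))
    print(cv2.boxPoints(r)/1000)
roi=np.zeros(d.shape,bool);roi[240:297,265:323]=1
rect(roi&(W[...,2]>.088)&(W[...,2]<.106),'head')
dark=(p.max(2)<60)
rect(roi&dark&(W[...,2]>.002)&(W[...,2]<.014),'foot')
roi2=np.zeros(d.shape,bool);roi2[168:240,238:303]=1
g=roi2&(W[...,2]>.008)&(W[...,2]<.016)
rect(g,'plate')
# side cam
zs=np.load('side.npz');ps,ds=zs['p'],zs['d'];Ws=world('side',ds)
for n,(u,v) in dict(captop=(372,270),headtop=(287,352),window=(307,368)).items():
    print(n,Ws[int(v/1.5),int(u/1.5)])
for n,(u,v) in dict(flask=(502,340),beaker=(362,248),tape=(298,333),marker=(497,445),ovencorner=(283,312),monR=(685,222),monL=(410,90),monB=(600,262)).items():
    print(n,W[int(v/1.5),int(u/1.5)])
a=W[(W[...,2]>.2)&(W[...,2]<.6)&(W[...,0]>.3)]
print('tall min x',a[:,0].min())
save(p,'t_crop.png',(160,310,230,330),6)
```

```text
cap 403 [ 0.5511 -0.292   0.1973] [ 0.5271 -0.3175  0.1796] [ 0.5798 -0.2659  0.2032]
captop [ 0.5531 -0.2916  0.1991] [0.052  0.0514 0.0084]
head 580 ((406.2647705078125, -372.3037109375), (47.96017074584961, 75.36692810058594), 54.43284606933594) 0.09983399291366035
[[ 0.3617 -0.3699]
 [ 0.423  -0.4137]
 [ 0.4509 -0.3747]
 [ 0.3896 -0.3309]]
foot 577 ((404.3425598144531, -368.17626953125), (89.22530364990234, 103.08316040039062), 54.41676330566406) 0.008326579487784258
[[ 0.3365 -0.3745]
 [ 0.4203 -0.4344]
 [ 0.4722 -0.3619]
 [ 0.3884 -0.3019]]
plate 1389 ((580.9600830078125, -300.28277587890625), (199.133544921875, 177.01695251464844), 1.7881605625152588) 0.012129883689161014
[[ 0.4787 -0.2149]
 [ 0.4842 -0.3919]
 [ 0.6832 -0.3856]
 [ 0.6777 -0.2087]]
captop [ 0.5548 -0.2887  0.1998]
headtop [ 0.4077 -0.3656  0.1006]
window [ 0.4384 -0.3962  0.0887]
flask [ 0.5149 -0.4613  0.0814]
beaker [ 0.683  -0.2143  0.0239]
tape [ 0.5219 -0.1028  0.0181]
marker [ 0.3336 -0.467   0.0088]
ovencorner [ 0.5526 -0.0813  0.0693]
monR [ 0.6053 -0.5773  0.5093]
monL [ 0.7476 -0.2746  0.5094]
monB [ 0.6131 -0.5678  0.2754]
tall min x 0.33055929956275976
```

View pics/t_crop.png

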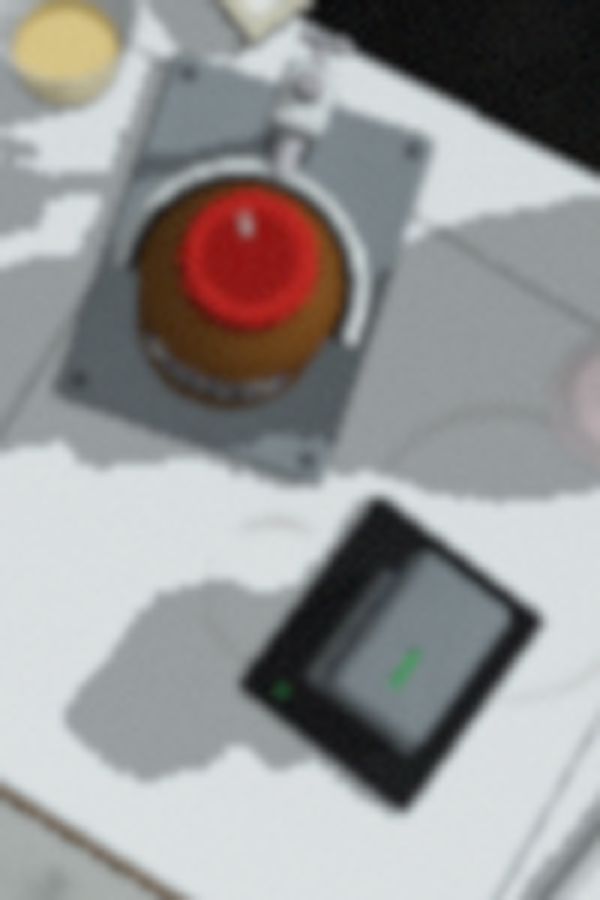

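The crop shows the stand plate corners at (160,60), (430,140), (320,480) and (60,390). The holder foot corners are at (378,500), (540,620), (405,810) and (243,685). The barcode is on the near side of the bottle, at about (220,385).

```bash
cat >> h.py <<'E'
def ray(n,u,v,z):
    c=imaging.camera_params(n);K=np.array(c["camera_matrix"]);R=cv2.Rodrigues(np.array(c["rotation"]))[0]
    o=np.array(c["origin"]);r=R@np.array([(u-K[0,2])/K[0,0],-(v-K[1,2])/K[1,1],-1]);return o+r*(z-o[2])/r[2]
E
python3 - <<'E'
from h import *
np.set_printoptions(precision=4,suppress=True)
for nm,pts,z in(('plate',[(160,60),(430,140),(320,480),(60,390)],.012),('foot',[(378,500),(540,620),(405,810),(243,685)],.008)):
    q=np.array([ray('top',230+a/6-.4,160+b/6-.4,z)[:2] for a,b in pts]);print(nm,q,'mean',q.mean(0))
    for i in range(4):
        e=q[(i+1)%4]-q[i];print(np.hypot(*e),np.degrees(np.arctan2(e[1],e[0])))
z=np.load('top.npz');W=world('top',z['d'])
for (u,v,t) in((502,340,'flask'),(362,248,'beaker')):
    u,v=int(u/1.5),int(v/1.5);w=W[v-14:v+14,u-14:u+14].reshape(-1,3);w=w[(w[:,2]>.03)&(w[:,2]<.13)];print(t,w.min(0) if len(w) else 0,w.max(0) if len(w) else 0)
a=W[(W[...,2]>.1)&(W[...,2]<.5)&(W[...,0]>.3)&(W[...,1]>-.24)];print('oven min y',a[:,1].min(),a[:,0].min())
for h in np.arange(-.3,.1,.04):
    b=a[(a[:,1]>h)&(a[:,1]<h+.04)]
    if len(b):print(round(h,2),b[b[:,0].argmin()])
b=W[(W[...,2]>.12)&(W[...,0]>.3)&(W[...,1]<-.32)&(W[...,1]>-.6)]
for h in np.arange(-.6,-.3,.04):
    c=b[(b[:,1]>h)&(b[:,1]<h+.04)]
    if len(c):print('mon',round(h,2),c[c[:,0].argmin()])
R=cv2.Rodrigues(observe()['ee_rot'])[0];print(R)
E
```

```text
plate [[ 0.674  -0.2571]
 [ 0.6399 -0.3837]
 [ 0.4808 -0.3351]
 [ 0.5185 -0.2157]] mean [ 0.5783 -0.2979]
0.13111263778566776 -105.09471826198998
0.1663016371037046 162.99546103321123
0.12518017009535123 72.47244276705298
0.16089636155102854 -14.91558090553698
foot [[ 0.4727 -0.362 ]
 [ 0.4206 -0.4362]
 [ 0.3351 -0.3759]
 [ 0.3883 -0.3022]] mean [ 0.4042 -0.3691]
0.09074347089433439 -125.09014808801672
0.10463574392166893 144.75411418753333
0.09083548693471763 54.171729734422016
0.10346584446840741 -35.29442823335256
flask [ 0.495  -0.4952  0.0302] [ 0.5444 -0.4468  0.1108]
beaker [ 0.6399 -0.2473  0.0301] [ 0.7186 -0.1748  0.1044]
oven min y -0.2399959047802786 0.5443831511181045
-0.26 [ 0.641  -0.2248  0.1002]
-0.22 [ 0.6399 -0.2095  0.1027]
-0.18 [ 0.6551 -0.1402  0.1394]
-0.14 [ 0.5782 -0.1001  0.2441]
-0.1 [ 0.5444 -0.0836  0.3673]
-0.06 [ 0.5549 -0.0598  0.1696]
-0.02 [ 0.5785 -0.02    0.1083]
0.02 [0.6011 0.02   0.1048]
0.06 [0.6163 0.0804 0.2115]
mon -0.6 [ 0.5064 -0.5978  0.1323]
mon -0.56 [ 0.5195 -0.5585  0.1396]
mon -0.52 [ 0.6229 -0.519   0.4954]
mon -0.48 [ 0.643  -0.4795  0.4991]
mon -0.44 [ 0.6622 -0.4396  0.5047]
mon -0.4 [ 0.6817 -0.3997  0.5047]
mon -0.36 [ 0.5211 -0.3202  0.1307]
[[ 0.9566  0.2914 -0.0005]
 [ 0.2914 -0.9566  0.0013]
 [-0.0001 -0.0014 -1.    ]]
```

Request:
apply_moves --pt "100 0.46 0.47 0 -0.23" --pt "100 0.46 0.47 0 -0.23" --pt "100 0.46 0.47 0 -0.23" --pt "100 0.46 0.47 0 -0.23" --pt "100 0.46 0.47 0 -0.23" --pt "100 0.46 0.47 0 -0.23" --pt "100 0.46 0.47 0 -0.23" --pt "100 0.46 0.47 0 -0.23" --pt "100 0 0 0 0" --pt "100 0 0 0 0"

```text
clock: 1.35
position: [0.4025, -0.3725, 0.2265]
ee_rot: [2.99, -0.963, -0.001]
force: [-0.3, -0.1, 0.6]
width: 1.0
gripper_force: 0.0
```

Request:
apply_moves --pt "100 0.02 0.03 -0.4 0" --pt "100 0 0 -0.5 0" --pt "100 0 0 -0.5 0" --pt "100 0 0 -0.5 0" --pt "100 0 0 -0.5 0" --pt "100 0 0 -0.3 0" --pt "100 0 0 0 0" --pt "100 0 0 0 0"

```text
clock: 2.35
position: [0.4039, -0.3715, 0.0654]
ee_rot: [2.989, -0.966, 0.001]
force: [-1.1, 0.9, 0.3]
width: 0.998
gripper_force: 0.0
```

Run:
```python
from h import *
o=observe();print(o['position'],o['joints'],o['force'])
p,d=grab('side');q,_=grab('top')
a=cv2.resize(p[180:300,130:280],(600,480));b=cv2.resize(q[220:316,250:330],(400,480))[:,:200*2]
save(np.hstack([cv2.resize(a,(450,480)),cv2.resize(b,(350,480))]),'g.png',s=1)
```

```text
[ 0.40391822 -0.37146557  0.065438  ] [ 0.58963967  0.50118028  0.07694717  1.93805324 -0.05655857  0.70359303
 -1.49580126] [-1.14301724  0.89571333  0.2869882 ]
```

View pics/g.png

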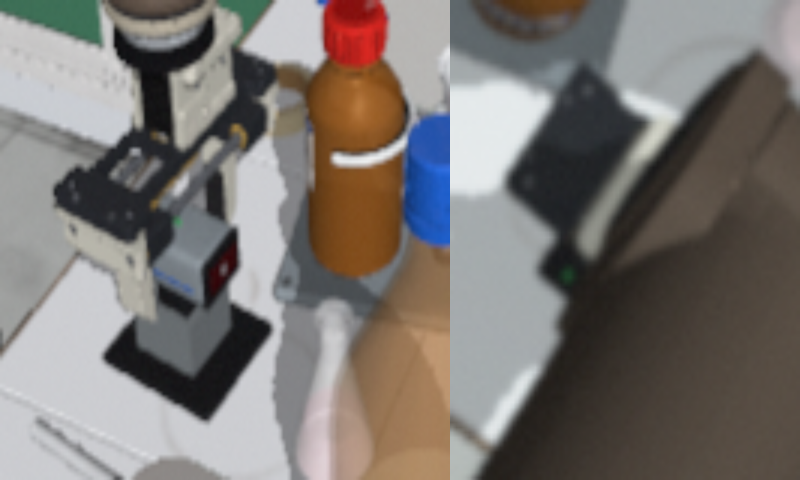

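The crops show the fingers straddling the head at pad height, with the red window facing lower right. I'm closing the gripper.

Request:
apply_moves --pt "40 0 0 0 0" --pt "40 0 0 0 0" --pt "40 0 0 0 0" --pt "40 0 0 0 0" --pt "40 0 0 0 0" --pt "40 0 0 0 0" --newtons 20

```text
clock: 3.2
position: [0.4042, -0.3705, 0.0647]
ee_rot: [-2.99, 0.965, 0.0]
force: [0.4, -1.2, -0.3]
width: 0.525
gripper_force: 20.0
```

Request:
apply_moves --pt "40 0 0 0.1 0" --pt "40 0 0 0.2 0" --pt "40 0 0 0.2 0" --pt "40 0 0 0.2 0" --pt "40 0 0 0.2 0" --pt "40 0 0 0.2 0" --pt "40 0 0 0 0" --pt "40 0 0 0 0"

```text
clock: 4.2
position: [0.404, -0.3703, 0.1305]
ee_rot: [-2.99, 0.965, 0.001]
force: [-1.0, 0.6, -2.6]
width: 0.52
gripper_force: 20.0
```

Request:
apply_moves --pt "40 -0.06 0.26 0 0.08" --pt "40 -0.06 0.28 0 0.09" --pt "40 -0.06 0.28 0 0.09" --pt "40 -0.06 0.28 0 0.09" --pt "40 -0.06 0.28 0 0.09" --pt "40 -0.06 0.28 -0.2 0.08" --pt "40 -0.06 0.26 -0.2 0.08" --pt "40 -0.07 0.26 -0.2 0.08" --pt "40 0 0 -0.2 0" --pt "40 0 0 0 0" --pt "40 0 0 0 0" --pt "40 0 0 0 0"

```text
clock: 5.7
position: [0.3751, -0.2403, 0.0831]
ee_rot: [3.109, -0.446, 0.001]
force: [0.3, 0.5, -0.5]
width: 0.521
gripper_force: 20.0
```

Run:
```python
from h import *
o=observe();print(o['position'],o['ee_rot'],o['joints'],o['force'],o['width'],o['gripper_force'])
p,d=grab('side');save(p,'s2.png',(130,290,120,320),4)
W=world('side',d);hsv=cv2.cvtColor(p,cv2.COLOR_RGB2HSV)
```

```text
[ 0.37512316 -0.24026092  0.08309499] [ 3.10930082e+00 -4.46242215e-01  1.21384833e-03] [ 0.47295313  0.34372631 -0.02921511  2.15952469  0.01684281  0.63767808
 -1.42396524] [ 0.2967488   0.51387646 -0.50689998] 0.5207415374101858 19.978668987751007
```

View pics/s2.png

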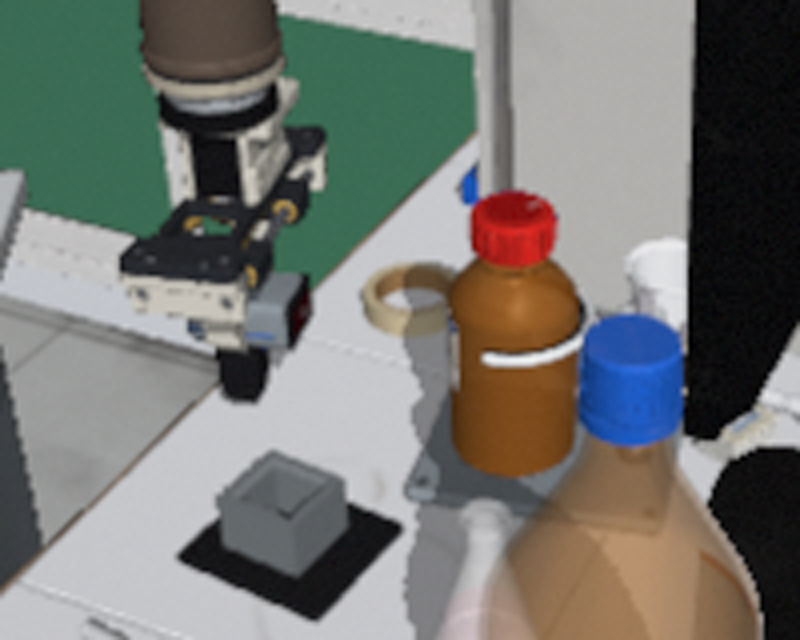

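The scanner is held level with its window facing the label, and the holder socket is empty. I'll hold it here for over two seconds.

Request:
apply_moves --pt "40 0 0 0 0" --pt "40 0 0 0 0" --pt "40 0 0 0 0" --pt "40 0 0 0 0" --pt "40 0 0 0 0" --pt "40 0 0 0 0" --pt "40 0 0 0 0" --pt "40 0 0 0 0" --pt "40 0 0 0 0" --pt "40 0 0 0 0" --pt "40 0 0 0 0" --pt "40 0 0 0 0"

```text
clock: 7.25
position: [0.3748, -0.2397, 0.0827]
ee_rot: [3.11, -0.445, -0.0]
force: [1.6, -0.6, -1.1]
width: 0.524
gripper_force: 20.0
```

Request:
apply_moves --pt "40 0 0 0 0" --pt "40 0 0 0 0" --pt "40 0 0 0 0" --pt "40 0 0 0 0" --pt "40 0 0 0 0" --pt "40 0 0 0 0" --pt "40 0 0 0 0" --pt "40 0 0 0 0"

```text
clock: 8.25
position: [0.3748, -0.2397, 0.0827]
ee_rot: [3.11, -0.445, -0.0]
force: [-0.3, -0.3, -1.7]
width: 0.522
gripper_force: 20.0
```

Request:
apply_moves --pt "40 0 0 0.2 0" --pt "40 0.03 -0.13 0.2 -0.04" --pt "40 0.06 -0.26 0.2 -0.08" --pt "40 0.06 -0.28 0.2 -0.09" --pt "40 0.06 -0.28 0 -0.09" --pt "40 0.06 -0.28 0 -0.09" --pt "40 0.06 -0.28 0 -0.09" --pt "40 0.06 -0.28 0 -0.08" --pt "40 0.06 -0.26 0 -0.08" --pt "40 0.04 -0.13 0 -0.04" --pt "40 0 0 0 0" --pt "40 0 0 0 0"

```text
clock: 9.75
position: [0.4041, -0.3698, 0.1306]
ee_rot: [-2.99, 0.963, 0.001]
force: [0.7, 0.0, -0.6]
width: 0.522
gripper_force: 20.0
```

Run:
```python
from h import *
o=observe();print(o['position'],o['ee_rot'],o['force'],o['width'],o['gripper_force'])
R=cv2.Rodrigues(o['ee_rot'])[0];print(np.degrees(np.arctan2(R[1,0],R[0,0])))
```

```text
[ 0.40410084 -0.36975814  0.13062001] [-2.98978528e+00  9.63199349e-01  8.55229721e-04] [ 0.74728804  0.04408701 -0.58166726] 0.5221352960955666 19.978805780410767
-35.71407445397297
```

Only about half a millimetre off the lifting pose. I'll lower it into the socket, but not all the way to the bottom yet.

Request:
apply_moves --pt "40 0 -0.01 -0.2 0" --pt "40 0 0 -0.2 0" --pt "40 0 0 -0.2 0" --pt "40 0 0 -0.15 0" --pt "40 0 0 -0.15 0" --pt "40 0 0 -0.15 0" --pt "40 0 0 0 0" --pt "40 0 0 0 0"

```text
clock: 10.75
position: [0.4043, -0.3712, 0.0679]
ee_rot: [2.99, -0.965, 0.0]
force: [0.7, 0.0, -2.1]
width: 0.524
gripper_force: 20.0
```

Request:
apply_moves --pt "40 0 0 -0.05 0" --pt "40 0 0 0 0" --pt "40 0 0 0 0"

```text
clock: 11.12
position: [0.4042, -0.3711, 0.0648]
ee_rot: [2.99, -0.965, 0.0]
force: [0.4, 0.1, -2.4]
width: 0.524
gripper_force: 20.0
```

Request:
apply_moves --pt "100 0 0 0 0" --pt "100 0 0 0 0" --pt "100 0 0 0 0" --pt "100 0 0 0 0" --pt "100 0 0 0 0" --pt "100 0 0 0 0"

```text
clock: 11.88
position: [0.4042, -0.3711, 0.0647]
ee_rot: [2.99, -0.965, -0.0]
force: [-0.0, -0.1, -0.4]
width: 1.0
gripper_force: 0.0
```

Request:
apply_moves --pt "100 0 0 0.2 0" --pt "100 0 0 0.3 0" --pt "100 0 0 0.5 0" --pt "100 0 0 0.5 0.3" --pt "100 0 0 0.5 0.36" --pt "100 0 0 0.5 0.36" --pt "100 0 0 0.5 0.36" --pt "100 0.2 0.1 0 0.36" --pt "100 0.3 0.16 0 0.36" --pt "100 0.3 0.16 0 0.36" --pt "100 0.3 0.16 0 0.36" --pt "100 0.3 0.16 0 0.36"

```text
clock: 13.38
position: [0.4886, -0.3265, 0.2457]
ee_rot: [2.778, 1.466, 0.0]
force: [0.5, -0.1, 0.3]
width: 1.003
gripper_force: 0.0
```

Request:
apply_moves --pt "100 0.3 0.16 0 0.36" --pt "100 0.3 0.16 0 0.36" --pt "100 0.3 0.16 0 0.36" --pt "100 0.18 0.11 0 0.36" --pt "100 0 0 0 0.36" --pt "100 0 0 0 0.36" --pt "100 0 0 0 0.36" --pt "100 0 0 0 0.36" --pt "100 0 0 0 0.36" --pt "100 0 0 0 0.36" --pt "100 0 0 0 0.36" --pt "100 0 0 0 0.36"

```text
clock: 14.88
position: [0.5527, -0.2916, 0.2455]
ee_rot: [-0.017, -3.141, 0.002]
force: [-0.5, -1.4, 0.1]
width: 0.996
gripper_force: 0.0
```

Run:
```python
from h import *
np.set_printoptions(precision=4,suppress=True)
o=observe();print(o['clock'],o['position'],o['joints'],o['force'],o['ft_torque'])
R=cv2.Rodrigues(o['ee_rot'])[0];print(R)
p,d=grab('side');save(p,'s3.png',(90,290,120,320),3)
W=world('side',d);hsv=cv2.cvtColor(p,cv2.COLOR_RGB2HSV)
m=((hsv[...,0]<8)|(hsv[...,0]>172))&(hsv[...,1]>150);m[:160]=0;m[215:]=0
w=W[m&(W[...,2]>.15)&(W[...,0]>.5)&(W[...,0]<.6)];print(len(w),w.min(0),w.max(0),np.percentile(w,[3,97],axis=0))
```

```text
14.875 [ 0.5527 -0.2916  0.2455] [ 0.876   0.5258 -0.738   1.5016  0.3643  1.255   1.6519] [-0.4624 -1.4282  0.0516] [ 0.0881 -0.1554  0.028 ]
[[-0.9999  0.0105 -0.0001]
 [ 0.0105  0.9999 -0.0011]
 [ 0.0001 -0.0011 -1.    ]]
322 [ 0.5285 -0.3227  0.1651] [ 0.5786 -0.2723  0.2011] [[ 0.5302 -0.3208  0.1689]
 [ 0.5751 -0.2816  0.2001]]
```

View pics/s3.png

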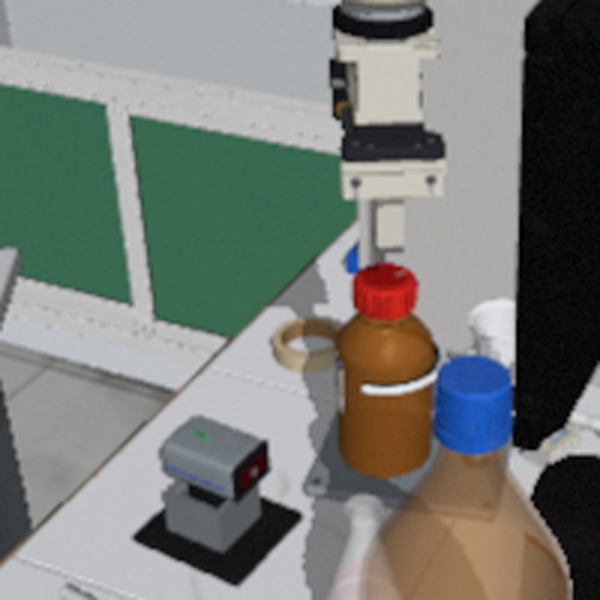

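The scanner is upright in its holder, and the open gripper is centred over the cap. I'll descend and grip.

Request:
apply_moves --pt "100 0.01 0.01 -0.25 0" --pt "100 0 0 -0.25 0" --pt "100 0 0 -0.25 0" --pt "100 0 0 -0.25 0" --pt "100 0 0 -0.2 0" --pt "100 0 0 -0.1 0" --pt "100 0 0 0 0" --pt "100 0 0 0 0"

```text
clock: 15.92
position: [0.5539, -0.2907, 0.1672]
ee_rot: [0.025, 3.141, -0.0]
force: [0.0, 0.4, 0.1]
width: 1.003
gripper_force: 0.0
```

Request:
apply_moves --pt "50 0 0 0 0" --pt "50 0 0 0 0" --pt "50 0 0 0 0" --pt "50 0 0 0 0" --pt "50 0 0 0 0" --pt "50 0 0 0 0" --newtons 25

```text
clock: 16.68
position: [0.5536, -0.2929, 0.1669]
ee_rot: [0.028, 3.141, -0.004]
force: [1.2, -6.5, -0.2]
width: 0.58
gripper_force: 25.0
```

```bash
cat > st.py <<'E'
from h import *
np.set_printoptions(precision=4,suppress=True)
o=observe();R=cv2.Rodrigues(o['ee_rot'])[0]
print(o['clock'],o['position'],'yaw y',np.arctan2(R[1,1],R[0,1]),'q',o['joints'],'F',o['force'],'T',o['ft_torque'],'w',o['width']*92,o['gripper_force'])
E
python3 st.py
```

```text
16.675 [ 0.5536 -0.2929  0.1669] yaw y 1.5531750615294062 q [ 0.8599  0.5911 -0.7081  1.6012  0.4203  1.1052  1.5974] F [ 1.1574 -6.478  -0.1677] T [-1.0429 -0.3182  0.0168] w 53.376328227492834 24.999875305511523
```

Request:
apply_moves --pt "50 0 -0.04 0 0" --pt "50 0 0 0 -0.2" --pt "50 0 0 -0.002 -0.3" --pt "50 0 0 -0.002 -0.3" --pt "50 0 0 -0.002 -0.3" --pt "50 0 0 -0.002 -0.3" --pt "50 0 0 -0.002 -0.3" --pt "50 0 0 -0.002 -0.3" --pt "50 0 0 -0.002 -0.3" --pt "50 0 0 -0.002 -0.2" --pt "50 0 0 0 0" --pt "50 0 0 0 0"

```text
clock: 18.18
position: [0.5539, -0.2927, 0.166]
ee_rot: [1.855, 2.535, 0.001]
force: [0.6, 0.4, 3.3]
width: 0.577
gripper_force: 25.0
```

```bash
python3 st.py
```

```text
18.175 [ 0.5539 -0.2927  0.166 ] yaw y 0.3074521348526522 q [ 0.6751  0.5268 -0.4077  1.6172  0.2321  1.0453  0.5073] F [0.6074 0.3959 3.3452] T [ 0.1954 -0.2086 -0.0317] w 53.12749313680419 25.000299022940453
```

Request:
apply_moves --pt "50 0 0 0 -0.2" --pt "50 0 0 -0.002 -0.3" --pt "50 0 0 -0.002 -0.3" --pt "50 0 0 -0.002 -0.3" --pt "50 0 0 -0.002 -0.3" --pt "50 0 0 -0.002 -0.3" --pt "50 0 0 -0.002 -0.3" --pt "50 0 0 -0.002 -0.3" --pt "50 0 0 -0.002 -0.2" --pt "50 0 0 0 0" --pt "50 0 0 0 0"

```text
clock: 19.55
position: [0.5542, -0.2929, 0.1651]
ee_rot: [2.987, 0.972, 0.002]
force: [3.0, 0.9, 3.9]
width: 0.575
gripper_force: 25.0
```

```bash
python3 st.py
```

```text
19.55 [ 0.5542 -0.2929  0.1651] yaw y -0.9418654653594469 q [ 0.4735  0.4949 -0.1058  1.637   0.0587  1.0118 -0.5927] F [2.9829 0.9271 3.8738] T [ 0.0661 -0.4795 -0.019 ] w 52.92214093692737 25.000479487061966
```

Request:
apply_moves --pt "50 0 0 -0.001 -0.2" --pt "50 0 0 -0.002 -0.2" --pt "50 0 0 -0.002 -0.2" --pt "50 0 0 -0.002 -0.2" --pt "50 0 0 0 0" --pt "50 0 0 0 0"

```text
clock: 20.3
position: [0.5542, -0.2931, 0.1648]
ee_rot: [3.12, 0.36, 0.002]
force: [3.2, -0.4, 5.8]
width: 0.577
gripper_force: 25.0
```

```bash
python3 st.py
```

```text
20.3 [ 0.5542 -0.2931  0.1648] yaw y -1.3410486339735157 q [ 0.4072  0.4909 -0.0085  1.6437  0.0044  1.0058 -0.9437] F [ 3.1819 -0.387   5.7867] T [ 0.0583 -0.4978 -0.0239] w 53.089619763944086 25.000618886842858
```

Request:
apply_moves --pt "50 0 0 -0.002 -0.2" --pt "50 0 0 -0.002 -0.2" --pt "50 0 0 -0.003 -0.2" --pt "50 0 0 -0.003 -0.2" --pt "50 0 0 0 0" --pt "50 0 0 0 0"

```text
clock: 21.05
position: [0.5542, -0.2932, 0.1645]
ee_rot: [3.13, -0.267, 0.002]
force: [1.8, 0.4, 6.6]
width: 0.576
gripper_force: 25.0
```

```bash
python3 st.py
```

```text
21.05 [ 0.5542 -0.2932  0.1645] yaw y -1.741194738081578 q [ 0.3402  0.4901  0.0898  1.6504 -0.0504  1.0019 -1.2946] F [1.7572 0.4078 6.6454] T [ 0.1293 -0.3442 -0.0843] w 53.03707598471409 25.000935919233598
```

Request:
apply_moves --pt "50 0 0 -0.002 -0.2" --pt "50 0 0 -0.002 -0.2" --pt "50 0 0 -0.002 -0.2" --pt "50 0 0 0 0" --pt "50 0 0 0 0"

```text
clock: 21.68
position: [0.5542, -0.2933, 0.1643]
ee_rot: [3.055, -0.732, 0.002]
force: [1.7, 1.0, 8.3]
width: 0.579
gripper_force: 25.0
```

```bash
python3 st.py
```

```text
21.675 [ 0.5542 -0.2933  0.1643] yaw y -2.0412096937373247 q [ 0.2896  0.4915  0.1643  1.6554 -0.092   1.0007 -1.5569] F [1.7219 0.9584 8.2589] T [ 0.1249 -0.1701 -0.1062] w 53.22536924928798 25.001022208307404
```

Request:
apply_moves --pt "50 0 0 -0.006 -0.2" --pt "50 0 0 -0.006 -0.2" --pt "50 0 0 -0.006 -0.2" --pt "50 0 0 0 0" --pt "50 0 0 0 0"

```text
clock: 22.3
position: [0.5539, -0.2931, 0.163]
ee_rot: [2.912, -1.178, 0.001]
force: [-0.0, -0.5, 7.5]
width: 0.581
gripper_force: 25.0
```

```bash
python3 st.py
```

```text
22.3 [ 0.5539 -0.2931  0.163 ] yaw y -2.3398330567578833 q [ 0.2388  0.4959  0.239   1.6616 -0.1342  0.9994 -1.8171] F [-0.02   -0.5229  7.5206] T [ 0.1242 -0.0757  0.6563] w 53.450174983194316 25.000900531886145
```

Request:
apply_moves --pt "50 0 0 -0.004 -0.2" --pt "50 0 0 -0.004 -0.2" --pt "50 0 0 -0.004 -0.2" --pt "50 0 0 0 0" --pt "50 0 0 0 0"

```text
clock: 22.92
position: [0.5537, -0.2928, 0.1619]
ee_rot: [-2.704, 1.6, 0.0]
force: [-0.6, 1.6, 5.2]
width: 0.583
gripper_force: 25.0
```

```bash
python3 st.py
```

```text
22.925 [ 0.5537 -0.2928  0.1619] yaw y -2.6395237758283363 q [ 0.1878  0.5022  0.3148  1.6675 -0.1781  1.0002 -2.0767] F [-0.5965  1.5933  5.1641] T [ 0.3201 -0.0472  0.7721] w 53.6226116847616 25.000751204788685
```

Tz jumped to about 0.7 N m, so the cap has bottomed and the pads slipped. I'll back off a little to see how much wind-up there is.

Request:
apply_moves --pt "50 0 0 0 0.1" --pt "50 0 0 0 0.1" --pt "50 0 0 0 0" --pt "50 0 0 0 0"

```text
clock: 23.42
position: [0.5537, -0.2928, 0.1619]
ee_rot: [-2.779, 1.464, -0.0]
force: [0.2, 0.6, 6.0]
width: 0.581
gripper_force: 25.0
```

```bash
python3 st.py
```

```text
23.425 [ 0.5537 -0.2928  0.1619] yaw y -2.5408515847878856 q [ 0.2053  0.5001  0.2891  1.6659 -0.1639  0.9993 -1.991 ] F [0.2308 0.5644 5.9832] T [ 0.4042 -0.0963  0.0315] w 53.474369040468225 25.00083905935753
```

Request:
apply_moves --pt "50 0 0 0.001 0.2" --pt "50 0 0 0.002 0.3" --pt "50 0 0 0.002 0.3" --pt "50 0 0 0.002 0.3" --pt "50 0 0 0.002 0.3" --pt "50 0 0 0.002 0.3" --pt "50 0 0 0.002 0.3" --pt "50 0 0 0.002 0.3" --pt "50 0 0 0.002 0.3" --pt "50 0 0 0.002 0.3" --pt "50 0 0 0.001 0.14" --pt "50 0 0 0 0"

```text
clock: 24.92
position: [0.5536, -0.2933, 0.163]
ee_rot: [3.024, 0.85, 0.0]
force: [0.8, 1.5, 4.4]
width: 0.578
gripper_force: 25.0
```

Request:
apply_moves --pt "50 0 0 0 0" --pt "50 0 0 0 0" --pt "50 0 0 0 0" --pt "50 0 0 0 0"

```text
clock: 25.42
position: [0.5536, -0.2933, 0.1629]
ee_rot: [3.025, 0.846, -0.0]
force: [0.4, -0.9, 5.4]
width: 0.58
gripper_force: 25.0
```

```bash
python3 st.py
python3 - <<'E'
from h import *
p,d=grab('side');save(p,'s4.png',(90,290,120,320),3)
E
```

```text
25.425 [ 0.5536 -0.2933  0.1629] yaw y -1.0252864330181435 q [ 0.4615  0.4958 -0.0876  1.6408  0.0497  1.0069 -0.6675] F [ 0.3598 -0.9444  5.449 ] T [-0.1812 -0.2445  0.0782] w 53.35963337069036 25.00053797964938
```

View pics/s4.png

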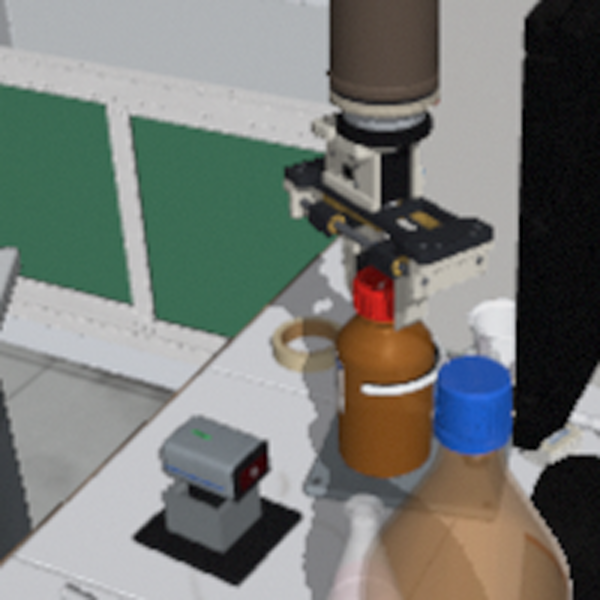

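The cap is gripped with 25 N after backing off about 1.57 rad, and the scanner is upright in its holder.

```bash
python3 -c "
from cell import arm;print(arm.sign_off())"
```

```text
the job is handed in; nothing more can be done
None
```

I've handed the job in; sign-off returned no verdict, but by my readings every step was met: the scanner was aimed at the barcode for over 2 s and is back upright in its holder, and the cap was bottomed, backed off about a quarter turn, and is still gripped at 25 N.

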